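Set the immersion stop of a dry-bath temperature probe

TASK

Set the immersion stop on the wireless temperature probe for the block that is in the dry bath: take the probe from its stand, lower it gently into the narrow thermometer well until it bottoms out, then, with the probe standing on the bottom, slide its stop collar down until it sits flat on the block. Draw the probe out with the stop kept where you set it, stand it upright back in its stand and let go. Leave the tubes in the block and the jar, beaker and bottle on the bench as they are.

Things in the scene. Friction and masses are not known exactly. Their poses are not given: they have to be found in the camera images.
- probe_head (a point): Centre of the probe's grip head, a plain grey cylinder 20 mm across and 20 mm high at the top of the probe. Below it a straight steel stem 8 mm across with a slightly chamfered flat tip; the probe is 110 mm long over all and this point lies 100 mm above the tip. Its z axis runs up the probe. The whole weighs about 0.13 kg. The probe is loose and at the start stands upright in its stand.
- probe_tip (a point): Centre of the flat lower end of the probe's stem, 100 mm below the centre of the head; z axis up the probe.
- stop_centre (a point): Centre of the stop collar, a knurled steel ring 40 mm across and 18 mm high that slides on the stem by hand and stays where it is left (about 3 N moves it, slowly). At the start it is up under the head. Once it is set on the block, the bare stem and the head stand 34 to 46 mm above the collar's top.
- stop_under (a point): Centre of the flat underside of the stop collar, 9 mm below stop_centre.
- stop (a joint): How far the stop collar has been slid down the stem from its uppermost place, m (0 to 0.060). Its underside is then 72 mm less this value above the probe's tip.
- stand_floor (a point): Centre of the floor of the stand's socket, where the probe's tip stands. The stand is a white plastic block 44 x 44 mm on an 85 x 85 mm foot, 52 mm high, with one round upright socket 13 mm across and 44 mm deep; it is fixed.
- stand_mouth (a point): Centre of the mouth of the stand's socket, at the top of the stand, 44 mm above its floor.
- bath: The dry bath, a light grey case 260 x 190 mm, 95 mm high, with its sloping control panel towards the robot; fixed. Origin under its centre on the bench, x axis towards its back, y to the left as the robot sees it. An aluminium block 72 x 122 mm stands 5 mm proud of the case, its top face 100 mm above the bench, drilled with six tube wells 17 mm across and, alone near its right-hand end, one narrow thermometer well.
- well_mouth (a point): Centre of the mouth of the thermometer well, level with the block's top face: a plain upright round blind hole 11 mm across with a 1 mm chamfer. Its depth is not marked: it is somewhere between 46 and 58 mm and is to be found by feel.
- well_floor (a point): Centre of the flat floor of the thermometer well, straight below its mouth, out of sight.
- tube_a: Small clear tube with a grey screw cap 22 mm across, hanging by its cap in a tube well at the other end of the block; the cap stands 13 mm above the block. Origin at its lower tip, 42 mm below the cap. To be left alone.
- tube_b: A second such tube at that end of the block. To be left alone.
- tube_c: A third such tube, in the middle pair of wells. To be left alone; about 65 mm from the thermometer well's axis.
- jar: Steel grinding jar with lid, 62 mm across and high, standing on the bench; origin under its centre. To be left alone.
- beaker: Glass beaker 68 mm across, 95 mm high, standing on the bench; origin under its centre. To be left alone.
- amber_bottle: Amber glass bottle with a blue cap, 66 mm across, 144 mm high, standing on the bench; origin under its centre. To be left alone.
- probe: The same probe as a whole (stem, head and stop); origin at the tip, z axis up the probe.
- drill_floor: The solid bottom of the block's wells (all are drilled to one depth); origin level with the wells' floor, in the middle of the block.
There are look-alikes about, which are no part of the job. What is shaped like the probe but green or pink is not meant.

How it is judged:
On the way, in this order (a step that is already met when the one before it is completed fails the run):
1. the probe stands on the floor of the thermometer well, its stop still clear above the block (z of probe_tip in the frame of well_floor below 0.0025 m and horizontal distance between probe_tip and well_floor below 0.004 m and z of stop_under in the frame of well_mouth above 0.006 m), for 0.3 s.
2. the stop is slid down onto the block's face while the probe's tip is still on the floor of the well (z of probe_tip in the frame of well_floor below 0.0025 m and horizontal distance between probe_tip and well_floor below 0.004 m and z of stop_under in the frame of well_mouth below 0.0025 m), for 0.3 s.
At the end, for the whole second after the job is handed in: The probe stands upright (within 11 degrees) in its stand, its tip on the socket's floor within 4 mm, at rest and let go, and its stop collar is still set to the depth of the thermometer well, within 2 mm (up to 4 mm passes) (horizontal distance between probe_tip and stand_floor below 0.006 m and z of probe_tip in the frame of stand_floor below 0.004 m and angle between probe_head's own z axis and vertical below 0.2 rad and linear speed of probe below 0.02 m/s and ((z of well_floor in the frame of bath below 0.044 m and value of joint stop between 0.012 and 0.018 m) or (z of well_floor in the frame of bath between 0.044 and 0.046 m and value of joint stop between 0.014 and 0.02 m) or (z of well_floor in the frame of bath between 0.046 and 0.048 m and value of joint stop between 0.016 and 0.022 m) or (z of well_floor in the frame of bath between 0.048 and 0.05 m and value of joint stop between 0.018 and 0.024 m) or (z of well_floor in the frame of bath between 0.05 and 0.052 m and value of joint stop between 0.02 and 0.026 m) or (z of well_floor in the frame of bath above 0.052 m and value of joint stop between 0.022 and 0.028 m))); the robot touches nothing.
It fails at once if the probe is jammed hard onto the bottom of the well (over 40 N) (contact force between probe and drill_floor above 40 N).
It fails at once if the stop is pressed hard onto the block (over 60 N against the bath) (contact force between probe and bath above 60 N).
It fails at once if the probe is dropped or laid over (more than 45 degrees) (angle between probe_head's own z axis and vertical above 0.8 rad).
It fails at once if a bystander is pushed more than 20 mm or tipped (distance of any of tube_a, tube_b, tube_c, jar, beaker, amber_bottle from where it was at the start of the episode above 0.02 m or angle between any of tube_a, tube_b, tube_c, jar, beaker, amber_bottle's own z axis and vertical above 0.5 rad).
It also fails if it takes over 64 s, if anything falls off the work surface, if the arm or the gripper's body presses on something with over 40 N, if the wrist force passes 120 N, or if a joint passes its speed limit or range.

ROBOT

A 6-joint arm with a two-finger parallel gripper is mounted at the origin on the work surface. World frame = base frame: x ahead of the robot, y to its left, z up, the work surface at z = 0. Lengths are in m, angles in rad, forces in N, time in s.
With the tool pointing down it reaches from about 0.4 to 0.825 m from the base axis. Payload 7 kg.
Tool frame: the origin (TCP) lies between the finger pads; the fingertips stand 22 mm ahead of it and the grasp point (between the pads) lies 3 mm ahead of it (arm.tip_reach is the distance from the TCP to the fingertips, in m); z points along the fingers, y is the line along which they close (so a half turn about z gives the same grasp; the last joint's range is limited). The gripper opens to 88 mm and grips with 3 to 60 N. Pads are 19 mm wide; open, the fingers measure 130 mm over their backs; the gripper's body (78 mm by 193 mm) begins 47 mm behind the grasp point.
Start: joints at [1.435, 0.359, 0.012, 0, -1.224, -0.288], TCP at [0.278, 0.615, 0.249] pointing down, gripper open.
Joint ranges: [-3.07, 3.07], [-1.43, 2.12], [-1.02, 1.25], [-3.03, 1.67], [-3.05, -0], [-3.03, 3.03]. Speed limits (rad/s): [2.39, 2.39, 3.01, 3.14, 3.14, 3.14].

INTERFACE

Orientations are given as [roll, pitch, yaw] about the fixed x, y, z axes, in that order (R = Rz(yaw) Ry(pitch) Rx(roll)).
In Python, from station import arm, viewer gives the robot as it stands. The module is installed in compiled form; this text tells all that it offers.
- The arm moves only by the tool apply_moves, never from a script. Its argument "commands" is a list that holds one entry, the list of rows, each a list of 5 numbers: the closure, from -1 (fully open) to 1 (shut), then the shift along the world's x, y, z as a fraction of full scale, then the turn about the world's z as a fraction of full scale. In form: [[[fingers, tx, ty, tz, yaw], ...]]. A call has 1 to 12 rows; each row shifts and turns the commanded pose from where the row before left it; what a row does not reach is not made up. Full scale, the value 1, is 20 cm for a shift and pi rad for a turn. A row lasts 1/10 s, in which the tool goes at most 50 mm and 8.59 degrees, less where a joint would pass 70% of its speed; a pose out of reach is approached as far as the arm can. A call with a number of a shift or a turn outside -1 to 1 is refused whole. A call with a gripper value outside its range is refused whole. The fingers move at their own pace and stop on an object; "force" is the grip in N (left out, the last holds). Time passes only in rows, so rows that do not move let the fingers close. It gives the time, the measured TCP pose, the force, the opening and the grip force at its end, in the units of the state.
- arm.get_state(): the state, without advancing time (a new reading comes with each control period).
- viewer.grab_frame(name): name is "scene" or "top"; returns a dict with "image" (420x560x3 uint8, blue, green, red), "mtx" (3x3 intrinsics, pixels), "rvec" (rotation vector, rad) and "tvec" (3), from world to camera coordinates, as OpenCV has them. Camera axes: x right, y down, z forward; pixel columns grow to the right and rows downward; lengths in m; the calibration is good to about 2 mm. A picture is of the moment at which its call begins. There is no depth.
- arm.job_done(): hands the job in; it is judged then, once.
The state is a dict: "t": time; "q": joint angles; "qd": joint speeds; "joint_efforts": joint torques, N m; "eef_pos": TCP position; "ee_rot": TCP orientation; "force": force on the tool from outside, world axes, zero at the start; "moment": the same for the moment, N m; "width": finger opening in m; "gripper_force": force on a finger pad.
Only numpy, scipy, OpenCV 4.12 (cv2) and the standard library are available. Lean on these libraries where they do the work, as an engineer would, in place of code of your own. Each camera call takes 0.05 s, during which the arm holds its last target. There are 200 camera calls.

## Working session

There is one attempt and no reset: what is moved stays moved. The work goes in short steps, Python scripts to look and compute and a tool call to move; the robot and the scene stay as the last step left them, time stands still between calls to the robot, and variables do not carry over. Pictures are saved under pics/ and viewed, at most 10 in all, crops included, and the job is handed in when it is done.

Besides the shell and the picture viewer there is one more tool, called after ">>>" in YAML: its name, and indented under it one key for each argument. apply_moves: Moves the arm, as the interface text tells. Shift numbers are shares of 20 cm and turn numbers shares of pi rad, none past 1 either way. Its arguments: {"type":"object","properties":{"commands":{"type":"array","items":{"type":"array","items":{"type":"array","items":{"type":"number"}}}},"force":{"type":"number"}},"required":["commands"]}

```bash
mkdir -p pics
cat > h.py <<'E'
import numpy as np, cv2
from station import arm, viewer
def cam(n):
    f=viewer.grab_frame(n); R=cv2.Rodrigues(np.array(f["rvec"],float))[0]
    return f,R,np.array(f["tvec"],float).ravel(),np.array(f["mtx"],float)
def back(c,u,v,z):
    f,R,t,K=c; d=R.T@np.linalg.inv(K)@np.array([u,v,1.]); o=-R.T@t
    return o+d*(z-o[2])/d[2]
def proj(c,p):
    f,R,t,K=c; q=K@(R@np.array(p,float)+t); return q[:2]/q[2]
E
python3 - <<'E'
from h import *
s=arm.get_state(); print({k:np.round(v,3).tolist() for k,v in s.items()})
for n in("scene","top"):
    c=cam(n); cv2.imwrite(f"pics/{n}0.png",c[0]["image"]); print(n,-c[1].T@c[2],c[3].tolist(), c[1].round(3).tolist())
E
```

```text
{'t': 0.0, 'q': [1.435, 0.359, 0.011, -0.0, -1.224, -0.288], 'qd': [-0.0, -0.0, -0.0, 0.0, 0.001, 0.001], 'joint_efforts': [-0.0, -58.272, 29.306, 6.997, 0.007, -0.0], 'eef_pos': [0.277, 0.615, 0.248], 'ee_rot': [3.14, -0.0, -0.424], 'force': [0.076, -0.335, -0.51], 'moment': [-0.001, 0.041, -0.012], 'gripper_force': 0.0, 'width': 0.088}
scene [ 1.26426599 -0.20189695  0.96262998] [[473.6590866381698, 0.0, 272.9437559985426], [0.0, 473.6590866381698, 206.84177793659083], [0.0, 0.0, 1.0]] [[0.265, 0.964, 0.006], [0.754, -0.204, -0.624], [-0.601, 0.17, -0.781]]
top [ 0.5292478  -0.02715892  0.94566903] [[391.9472275445972, 0.0, 279.93535222561223], [0.0, 391.9472275445972, 210.37964086015435], [0.0, 0.0, 1.0]] [[0.012, -1.0, -0.002], [-0.997, -0.012, -0.078], [0.078, 0.003, -0.997]]
```

View pics/scene0.png

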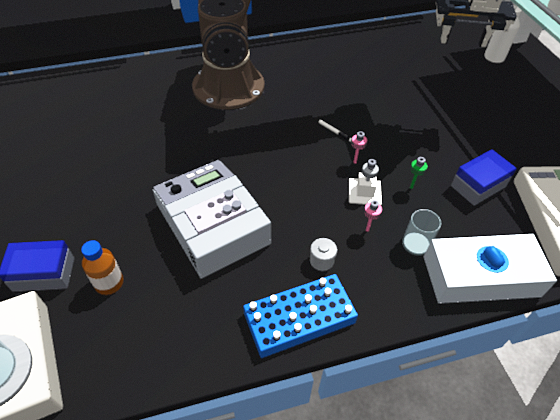

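View pics/top0.png

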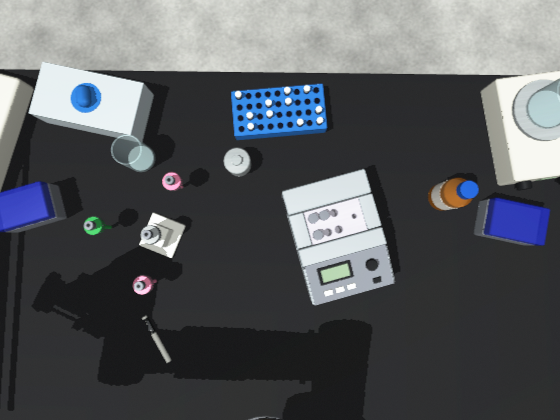

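The top view shows these probe look-alikes: grey in the white stand (150,235), green (93,225), pink (172,181) and pink (143,285). I choose the grey one in the stand. The narrow well is near (353,216). Next is a close crop to check both.

Run:
```python
from h import *
a=cv2.imread("pics/top0.png"); b=cv2.imread("pics/scene0.png")
def cr(im,x,y,w=66,h=50): return cv2.resize(im[y:y+h,x:x+w],(396,300),interpolation=cv2.INTER_CUBIC)
m=np.vstack([np.hstack([cr(a,125,208),cr(a,300,190,)]),np.hstack([cr(b,335,155),cr(b,185,180)])])
cv2.imwrite("pics/m1.png",m)
```

```text
(no output)
```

View pics/m1.png

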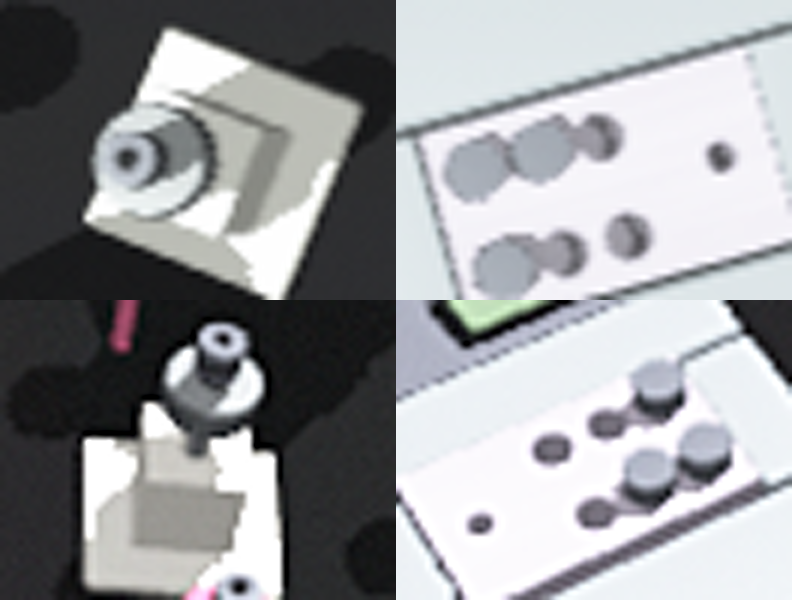

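Run:
```python
from h import *
T=cam("top");S=cam("scene")
def tri(a,b):
    P=[c[3]@np.c_[c[1],c[2]] for c in(T,S)]
    X=cv2.triangulatePoints(P[0],P[1],np.array(a,float),np.array(b,float)).ravel(); return X[:3]/X[3]
for n,a,b,z in(("head",(145.9,233.9),(371.6,161.4),.118),("well",(353.6,215.6),(198.6,216.8),.100)):
    print(n,tri(a,b).round(4),back(T,*a,z).round(4),back(S,*b,z).round(4))
# bath yaw from block edge, top crop corners
p=back(T,300+18/6,190+137/6,.1);q=back(T,300+350/6,190+55/6,.1);print("block edge",p,q,np.degrees(np.arctan2(q[1]-p[1],q[0]-p[0])))
for n,a in(("stand foot",[(125+165/6,208+28/6),(125+362/6,208+103/6),(125+85/6,208+218/6)]),):
    print([back(T,*x,.008).round(3) for x in a])
for n,u in(("pinkA",(172,181)),("pinkB",(143,285)),("green",(93,225)),("jar",(237,161)),("beakertop",(127,150))):print(n,back(T,*u,.1).round(3))
```

```text
head [0.5404 0.2562 0.1191] [0.5407 0.2575 0.118 ] [0.5395 0.2561 0.118 ]
well [ 0.5856 -0.1853  0.1008] [ 0.586  -0.1839  0.1   ] [ 0.5845 -0.1863  0.1   ]
block edge [ 0.59060254 -0.07449905  0.1       ] [ 0.6217808  -0.19421188  0.1       ] -75.40206128843943
[array([0.593, 0.282, 0.008]), array([0.564, 0.202, 0.008]), array([0.517, 0.31 , 0.008])]
pinkA [0.657 0.211 0.1  ]
pinkB [0.432 0.266 0.1  ]
green [0.559 0.379 0.1  ]
jar [0.702 0.071 0.1  ]
beakertop [0.724 0.312 0.1  ]
```

>>> apply_moves:
  commands:
    - [[0,0.11,-0.149,0,-0.0473],[0,0.11,-0.149,0,-0.0473],[0,0.11,-0.149,0,-0.0473],[0,0.11,-0.149,0,-0.0473],[0,0.11,-0.149,0,-0.0473],[0,0.11,-0.149,0,-0.0473],[0,0.11,-0.149,0,0],[0,0.11,-0.149,0,0],[0,0.11,-0.149,0,0],[0,0.11,-0.149,0,0],[0,0.11,-0.149,0,0],[0,0.105,-0.154,0,0]]
  force: 20

```text
t: 1.4
eef_pos: [0.5413, 0.2553, 0.2485]
ee_rot: [3.142, 0.0, -1.315]
force: [0.2, 0.5, -0.1]
width: 0.0434
gripper_force: 0.0
```

>>> apply_moves:
  commands:
    - [[0,-0.005,0.006,-0.2,0],[0,0,0,-0.2,0],[0,0,0,-0.12,0],[0,0,0,-0.07,0],[0,0,0,-0.025,0],[0,0,0,0,0]]

```text
t: 2.0
eef_pos: [0.5394, 0.2577, 0.1251]
ee_rot: [3.14, -0.001, -1.315]
force: [0.0, -0.2, -0.2]
width: 0.0438
gripper_force: 0.0
```

Run:
```python
from h import *
s=arm.get_state(); print(s["eef_pos"],s["force"])
b=cam("scene")[0]["image"];a=cam("top")[0]["image"]
f=lambda im,x,y:cv2.resize(im[y:y+75,x:x+100],(400,300),interpolation=cv2.INTER_CUBIC)
cv2.imwrite("pics/m2.png",np.hstack([f(b,320,125),f(a,110,195)]))
```

```text
[0.53941403 0.2576747  0.12505459] [ 0.01228395 -0.22209511 -0.16376906]
```

View pics/m2.png

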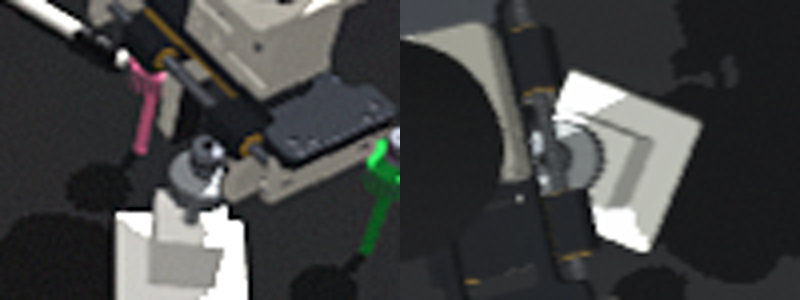

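The grey head and collar lie between the fingertips (left crop: head at 208,150, tips near 165,110 and 245,185). I close on the head.

>>> apply_moves:
  commands:
    - [[0,0.003,-0.004,-0.015,0],[0,0,0,0,0],[1,0,0,0,0],[1,0,0,0,0],[1,0,0,0,0],[1,0,0,0,0],[1,0,0,0,0]]
  force: 20

```text
t: 2.8
eef_pos: [0.5402, 0.2571, 0.1226]
ee_rot: [-3.141, 0.0, -1.315]
force: [0.2, 0.2, 0.5]
width: 0.019
gripper_force: 20.0
```

>>> apply_moves:
  commands:
    - [[1,0,0,0.05,0],[1,0,0,0.15,0],[1,0,0,0.2,0],[1,0,0,0.2,0],[1,0,0,0.08,0],[1,0,0,0,0]]

```text
t: 3.4
eef_pos: [0.5413, 0.2578, 0.2626]
ee_rot: [-3.136, 0.002, -1.315]
force: [-1.3, -0.5, -1.6]
width: 0.0193
gripper_force: 20.0
```

>>> apply_moves:
  commands:
    - [[1,0.01,-0.1,0,0],[1,0.02,-0.2,0,0],[1,0.021,-0.21,0,0],[1,0.021,-0.21,0,0],[1,0.021,-0.21,0,0],[1,0.021,-0.21,0,0],[1,0.021,-0.21,0,0],[1,0.021,-0.21,0,0],[1,0.021,-0.21,0,0],[1,0.021,-0.21,0,0],[1,0.02,-0.18,0,0],[1,0.01,-0.1,0,0]]

```text
t: 4.6
eef_pos: [0.5844, -0.198, 0.2568]
ee_rot: [3.139, 0.001, -1.318]
force: [0.8, 0.3, -1.1]
width: 0.0192
gripper_force: 20.0
```

>>> apply_moves:
  commands:
    - [[1,0,0.05,-0.08,0],[1,0,0,-0.06,0],[1,0,0,0,0],[1,0,0,0,0]]

```text
t: 5.0
eef_pos: [0.5854, -0.1849, 0.2301]
ee_rot: [3.14, 0.0, -1.315]
force: [-0.1, 0.2, -1.5]
width: 0.0192
gripper_force: 20.0
```

Run:
```python
from h import *
s=arm.get_state(); print(s["eef_pos"],s["force"])
S=cam("scene");T=cam("top");b=S[0]["image"];a=T[0]["image"]
f=lambda im,x,y:cv2.resize(im[y:y+75,x:x+66],(528,600),interpolation=cv2.INTER_CUBIC)
cv2.imwrite("pics/m3.png",cv2.resize(np.hstack([f(b,165,160),f(a,320,175)]),(800,455)))
p=s["eef_pos"]; print("pred tip scene",proj(S,[p[0],p[1],p[2]-.1146]),"top",proj(T,[p[0],p[1],p[2]-.1146]))
```

```text
[ 0.58539014 -0.1849054   0.23006506] [-0.05248903  0.17838532 -1.54421633]
pred tip scene [198.46003224 212.82111847] top [355.43678934 215.39818164]
```

View pics/m3.png

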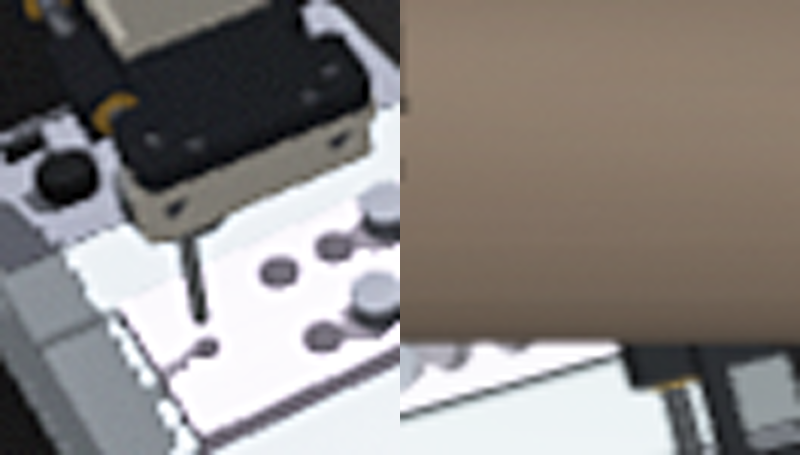

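Run:
```python
from h import *
S=cam("scene")
print(back(S,197.7,212.4,.1155),back(S,198.6,216.8,.1))
im=S[0]["image"]; g=cv2.cvtColor(im,cv2.COLOR_BGR2GRAY)
for r in range(200,221): print(r,g[r,188:208].tolist())
```

```text
[ 0.5837723  -0.18636018  0.1155    ] [ 0.5845125  -0.18625742  0.1       ]
200 [243, 223, 223, 238, 244, 227, 149, 73, 70, 137, 243, 251, 243, 241, 240, 239, 240, 238, 244, 248]
201 [243, 243, 245, 247, 249, 254, 192, 70, 77, 107, 231, 248, 243, 240, 239, 246, 250, 248, 250, 253]
202 [241, 240, 241, 241, 243, 252, 209, 86, 79, 65, 222, 247, 239, 246, 249, 249, 251, 250, 252, 254]
203 [240, 240, 241, 241, 241, 249, 224, 120, 75, 55, 219, 255, 250, 250, 251, 250, 249, 251, 254, 245]
204 [240, 240, 240, 240, 241, 247, 227, 125, 73, 60, 217, 255, 253, 250, 249, 250, 250, 251, 254, 217]
205 [240, 241, 241, 241, 240, 243, 246, 171, 67, 63, 187, 254, 254, 250, 250, 250, 249, 251, 254, 215]
206 [240, 241, 238, 237, 246, 251, 255, 217, 66, 66, 165, 253, 254, 250, 249, 250, 250, 251, 254, 243]
207 [236, 235, 245, 248, 250, 253, 255, 224, 62, 71, 132, 251, 255, 251, 250, 250, 250, 250, 253, 255]
208 [244, 247, 250, 251, 250, 251, 255, 244, 119, 73, 81, 250, 255, 252, 250, 250, 251, 251, 252, 254]
209 [250, 251, 250, 251, 250, 251, 255, 249, 144, 72, 63, 231, 255, 253, 251, 251, 251, 250, 251, 
[... 450 characters left out ...]
51, 251, 254, 255, 255, 255, 255, 255, 254, 252, 250, 251, 251, 251, 251]
215 [248, 255, 253, 251, 251, 251, 252, 254, 255, 249, 221, 203, 227, 253, 254, 252, 251, 251, 251, 251]
216 [198, 255, 255, 252, 252, 252, 253, 254, 247, 175, 112, 109, 120, 231, 254, 252, 251, 251, 250, 251]
217 [108, 236, 255, 254, 252, 253, 255, 255, 241, 128, 102, 107, 87, 225, 254, 252, 250, 251, 251, 252]
218 [158, 155, 253, 255, 254, 255, 247, 218, 216, 152, 84, 92, 171, 250, 254, 251, 251, 251, 252, 252]
219 [216, 119, 209, 255, 255, 249, 188, 149, 171, 238, 253, 252, 254, 254, 253, 252, 251, 251, 251, 251]
220 [253, 176, 110, 251, 255, 187, 151, 151, 146, 243, 255, 255, 254, 253, 252, 252, 252, 251, 251, 251]
```

>>> apply_moves:
  commands:
    - [[1,0.004,0.002,-0.02,0],[1,0,0,-0.03,0],[1,0,0,-0.015,0],[1,0,0,-0.01,0],[1,0,0,-0.005,0],[1,0,0,-0.005,0],[1,0,0,-0.005,0],[1,0,0,-0.005,0],[1,0,0,0,0]]
  force: 15

```text
t: 6.05
eef_pos: [0.5865, -0.1845, 0.2115]
ee_rot: [3.142, 0.0, -1.315]
force: [-0.4, 0.2, -1.2]
width: 0.0192
gripper_force: 15.0
```

>>> apply_moves:
  commands:
    - [[1,0,0,-0.01,0],[1,0,0,-0.01,0],[1,0,0,-0.01,0],[1,0,0,0,0]]

```text
t: 6.45
eef_pos: [0.5864, -0.1845, 0.2051]
ee_rot: [3.141, 0.0, -1.315]
force: [-0.7, 0.1, -1.3]
width: 0.0194
gripper_force: 15.0
```

>>> apply_moves:
  commands:
    - [[1,-0.002,0,-0.015,0],[1,0,0,-0.015,0],[1,0,0,-0.015,0],[1,0,0,-0.015,0],[1,0,0,-0.015,0],[1,0,0,-0.015,0],[1,0,0,-0.015,0],[1,0,0,-0.015,0],[1,0,0,-0.015,0],[1,0,0,-0.015,0],[1,0,0,0,0]]

```text
t: 7.55
eef_pos: [0.5859, -0.1845, 0.175]
ee_rot: [3.141, 0.0, -1.315]
force: [-0.6, -0.5, -2.4]
width: 0.0193
gripper_force: 15.0
```

>>> apply_moves:
  commands:
    - [[1,0,0,-0.008,0],[1,0,0,-0.008,0],[1,0,0,-0.005,0],[1,0,0,-0.005,0],[1,0,0,0,0]]

```text
t: 8.05
eef_pos: [0.5861, -0.1845, 0.1702]
ee_rot: [3.141, 0.0, -1.315]
force: [-0.2, 0.2, -2.1]
width: 0.0192
gripper_force: 15.0
```

>>> apply_moves:
  commands:
    - [[1,0,0,-0.005,0],[1,0,0,-0.005,0],[1,0,0,0,0]]

```text
t: 8.35
eef_pos: [0.5861, -0.1845, 0.1682]
ee_rot: [3.141, 0.0, -1.315]
force: [-0.0, -0.1, -1.8]
width: 0.0192
gripper_force: 15.0
```

>>> apply_moves:
  commands:
    - [[1,0,0,-0.005,0],[1,0,0,-0.005,0],[1,0,0,0,0]]

```text
t: 8.65
eef_pos: [0.5861, -0.1845, 0.1662]
ee_rot: [3.141, 0.0, -1.315]
force: [0.5, -0.3, -2.1]
width: 0.0193
gripper_force: 15.0
```

Tip at about 0.052 with no contact yet. I go on in 1 mm steps.

>>> apply_moves:
  commands:
    - [[1,0,0,-0.005,0],[1,0,0,-0.005,0],[1,0,0,0,0]]

```text
t: 8.95
eef_pos: [0.5869, -0.1849, 0.1655]
ee_rot: [-3.14, -0.001, -1.315]
force: [-0.3, -0.6, 5.8]
width: 0.0195
gripper_force: 15.0
```

>>> apply_moves:
  commands:
    - [[1,0,0,-0.005,0],[1,0,0,0,0]]

```text
t: 9.15
eef_pos: [0.5872, -0.1851, 0.1653]
ee_rot: [-3.139, -0.002, -1.315]
force: [-1.7, -0.2, 9.8]
width: 0.0196
gripper_force: 15.0
```

>>> apply_moves:
  commands:
    - [[1,0,0,-0.005,0],[1,0,0,0,0]]

```text
t: 9.35
eef_pos: [0.5879, -0.1853, 0.1651]
ee_rot: [-3.138, -0.003, -1.314]
force: [-1.0, -0.2, 12.8]
width: 0.0193
gripper_force: 15.0
```

>>> apply_moves:
  commands:
    - [[1,0,0,0.009,0],[1,0,0,0,0],[1,0,0,0,0],[1,0,0,0,0],[-0.4,0,0,0,0],[-0.4,0,0,0,0],[-0.4,0,0,0,0],[-0.4,0,0,0,0],[-0.4,0,0,0,0]]

```text
t: 10.25
eef_pos: [0.5861, -0.1845, 0.1639]
ee_rot: [3.141, 0.0, -1.315]
force: [-0.2, -0.6, -0.2]
width: 0.054
gripper_force: 0.0
```

Run:
```python
from h import *
s=arm.get_state(); print(s["eef_pos"],s["force"],s["width"])
b=cam("scene")[0]["image"]
cv2.imwrite("pics/m4.png",cv2.resize(b[140:240,140:273],(798,600),interpolation=cv2.INTER_CUBIC))
```

```text
[ 0.58608282 -0.18452323  0.1639283 ] [-0.16863412 -0.59023259 -0.2410905 ] 0.05398872712429736
```

View pics/m4.png

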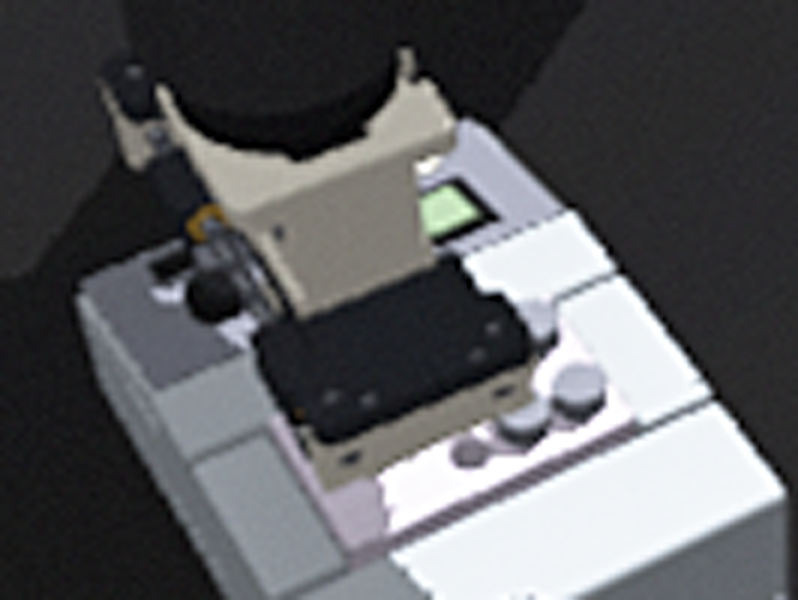

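>>> apply_moves:
  commands:
    - [[-0.4,0,0,0,0],[-0.4,0,0,0,0],[-0.4,0,0,-0.02,0],[-0.4,0,0,-0.02,0],[-0.4,0,0,-0.015,0],[-0.4,0,0,0,0]]

```text
t: 10.9
eef_pos: [0.5858, -0.1845, 0.1524]
ee_rot: [3.14, 0.0, -1.316]
force: [0.6, 0.1, -0.2]
width: 0.0615
gripper_force: 0.0
```

>>> apply_moves:
  commands:
    - [[1,0,0,0,0],[1,0,0,0,0],[1,0,0,0,0],[1,0,0,0,0],[1,0,0,0,0],[1,0,0,0,0]]
  force: 15

```text
t: 11.5
eef_pos: [0.5863, -0.1845, 0.1533]
ee_rot: [-3.141, -0.0, -1.315]
force: [0.5, -0.7, 0.7]
width: 0.0392
gripper_force: 15.0
```

>>> apply_moves:
  commands:
    - [[1,0,0,-0.005,0],[1,0,0,-0.005,0],[1,0,0,-0.005,0],[1,0,0,-0.005,0]]

```text
t: 11.9
eef_pos: [0.5863, -0.1846, 0.1492]
ee_rot: [-3.141, -0.0, -1.315]
force: [0.1, -0.7, 1.8]
width: 0.0396
gripper_force: 15.0
```

>>> apply_moves:
  commands:
    - [[1,0,0,-0.005,0],[1,0,0,-0.005,0],[1,0,0,-0.005,0],[1,0,0,-0.005,0],[1,0,0,-0.005,0],[1,0,0,-0.005,0]]

```text
t: 12.5
eef_pos: [0.5862, -0.1845, 0.1431]
ee_rot: [-3.142, -0.0, -1.315]
force: [-0.5, -0.7, 2.7]
width: 0.0394
gripper_force: 15.0
```

>>> apply_moves:
  commands:
    - [[1,0,0,-0.005,0],[1,0,0,-0.005,0],[1,0,0,-0.005,0],[1,0,0,-0.005,0],[1,0,0,-0.005,0],[1,0,0,-0.005,0]]

```text
t: 13.1
eef_pos: [0.5862, -0.1845, 0.1371]
ee_rot: [-3.142, 0.0, -1.315]
force: [1.1, 1.0, 3.0]
width: 0.0393
gripper_force: 15.0
```

>>> apply_moves:
  commands:
    - [[1,0,0,-0.005,0],[1,0,0,-0.005,0],[1,0,0,-0.005,0],[1,0,0,-0.005,0]]

```text
t: 13.5
eef_pos: [0.5862, -0.1845, 0.1338]
ee_rot: [-3.141, -0.0, -1.315]
force: [-3.6, 3.8, 13.3]
width: 0.0387
gripper_force: 15.0
```

>>> apply_moves:
  commands:
    - [[1,0,0,-0.005,0],[1,0,0,-0.005,0],[1,0,0,0,0]]

```text
t: 13.8
eef_pos: [0.5861, -0.1843, 0.1331]
ee_rot: [-3.141, -0.0, -1.315]
force: [-5.8, 4.8, 18.0]
width: 0.0393
gripper_force: 15.0
```

>>> apply_moves:
  commands:
    - [[1,0,0,-0.005,0],[1,0,0,0,0]]

```text
t: 14.0
eef_pos: [0.5861, -0.1844, 0.1325]
ee_rot: [-3.141, -0.001, -1.315]
force: [-7.4, 4.8, 19.2]
width: 0.0391
gripper_force: 15.0
```

>>> apply_moves:
  commands:
    - [[1,0,0,0.01,0],[1,0,0,0,0],[-0.4,0,0,0,0],[-0.4,0,0,0,0],[-0.4,0,0,0,0],[-0.4,0,0,0,0],[-0.4,0,0,0,0],[-0.4,0,0,0,0],[-0.4,0,0,0.05,0]]

```text
t: 14.9
eef_pos: [0.5853, -0.1844, 0.1411]
ee_rot: [3.139, 0.001, -1.316]
force: [-0.2, 0.6, 0.2]
width: 0.0614
gripper_force: 0.0
```

>>> apply_moves:
  commands:
    - [[-0.4,0,0,0.1,0],[-0.4,0,0,0.2,0],[-0.4,0,0,0.2,0],[-0.4,0,0.2,0,0],[-0.4,0,0.2,0,0],[-0.4,0,0.2,0,0],[-0.4,0,0.2,0,0],[-0.4,0,0.2,0,0],[-0.4,0,0,0,0]]

```text
t: 15.8
eef_pos: [0.5864, 0.0193, 0.2432]
ee_rot: [-3.14, 0.0, -1.312]
force: [0.0, -0.2, 1.3]
width: 0.0608
gripper_force: 0.0
```

Run:
```python
from h import *
s=arm.get_state(); print(s["eef_pos"],s["force"],s["width"])
f=lambda im,x,y:cv2.resize(im[y:y+60,x:x+40],(400,600),interpolation=cv2.INTER_CUBIC)
b=cam("scene")[0]["image"];a=cam("top")[0]["image"]
cv2.imwrite("pics/m5.png",np.hstack([f(b,180,170),f(a,335,185)]))
```

```text
[0.58641724 0.01926688 0.24319821] [ 0.01444523 -0.22559829  1.25097044] 0.06078699785504212
```

View pics/m5.png

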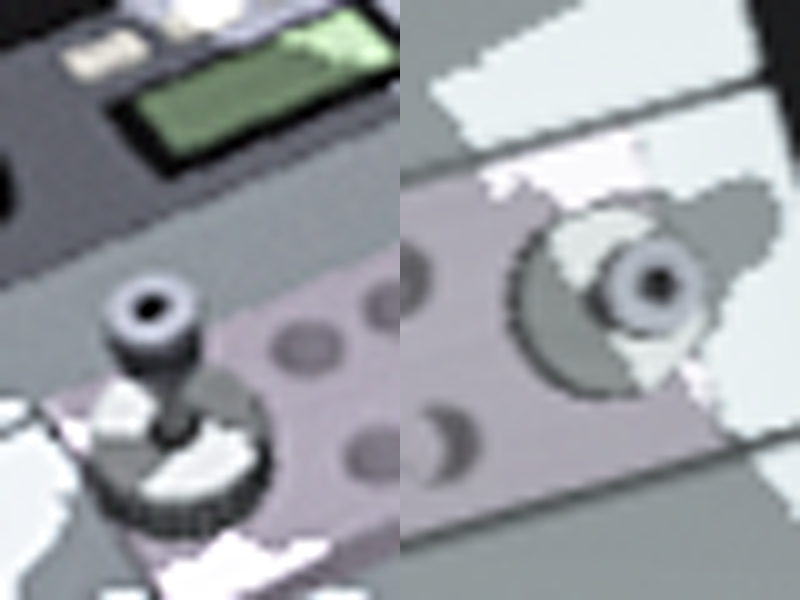

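Run:
```python
from h import *
T=cam("top");S=cam("scene")
P=[c[3]@np.c_[c[1],c[2]] for c in(T,S)]
X=cv2.triangulatePoints(P[0],P[1],np.array([360.05,213.05]),np.array([194.75,200.05])).ravel();X=X[:3]/X[3];print("head top",X)
# predictions: upright probe at well, tips .0508/.0465 ; collar rims with underside .100/.103
w=np.array([.5856,-.1853])
for tz in(.0508,.0465): print(tz,[proj(c,[*w,tz+.11]).round(2).tolist() for c in(T,S)])
th=np.linspace(0,2*np.pi,200)
for uz in(.100,.103):
    for c,(x0,y0),n in((S,(180,170),"S"),(T,(335,185),"T")):
        for zz in(uz,uz+.018):
            q=np.array([proj(c,[w[0]+.02*np.cos(t),w[1]+.02*np.sin(t),zz]) for t in th]); q=(q-[x0,y0]+.45)*10
            print(n,uz,zz,"x",q[:,0].min().round(),q[:,0].max().round(),"y",q[:,1].min().round(),q[:,1].max().round())
```

```text
head top [ 0.58667266 -0.18663642  0.16286947]
0.0508 [[359.92, 213.82], [195.87, 200.21]]
0.0465 [[359.5, 213.97], [196.11, 201.45]]
S 0.1 0.1 x 108.0 283.0 y 407.0 545.0
S 0.1 0.11800000000000001 x 97.0 275.0 y 358.0 497.0
T 0.1 0.1 x 105.0 290.0 y 220.0 405.0
T 0.1 0.11800000000000001 x 118.0 308.0 y 213.0 401.0
S 0.103 0.103 x 106.0 282.0 y 399.0 538.0
S 0.103 0.121 x 95.0 274.0 y 350.0 489.0
T 0.103 0.103 x 107.0 293.0 y 219.0 404.0
T 0.103 0.121 x 121.0 311.0 y 211.0 401.0
```

>>> apply_moves:
  commands:
    - [[0.36,0,-0.2,0,0],[0.36,0,-0.2,0,0],[0.36,0,-0.2,0,0],[0.36,0,-0.2,0,0],[0.36,0,-0.208,0,0],[0.36,0,0,0,0],[0.36,0,0,-0.1,0],[0.36,0,0,-0.1,0],[0.36,0,0,0,0],[0.36,0,0,0,0]]
  force: 20

```text
t: 17.0
eef_pos: [0.586, -0.1869, 0.2025]
ee_rot: [3.141, -0.0, -1.316]
force: [0.8, -0.6, 1.4]
width: 0.0283
gripper_force: 0.0
```

Fingertips are at 0.1805 and the head top is at 0.161. I descend around the head, watching the force.

>>> apply_moves:
  commands:
    - [[0.36,0,0,-0.05,0],[0.36,0,0,-0.05,0],[0.36,0,0,-0.02,0],[0.36,0,0,0,0]]

```text
t: 17.4
eef_pos: [0.5857, -0.186, 0.1773]
ee_rot: [3.14, 0.0, -1.315]
force: [-0.1, -0.5, -0.0]
width: 0.0279
gripper_force: 0.0
```

>>> apply_moves:
  commands:
    - [[0.36,0,0,-0.05,0],[0.36,0,0,-0.05,0],[0.36,0,0,-0.05,0],[0.36,0,0,-0.02,0],[0.36,0,0,0,0]]

```text
t: 17.9
eef_pos: [0.5857, -0.1861, 0.143]
ee_rot: [3.14, 0.001, -1.315]
force: [-0.5, 0.3, 0.3]
width: 0.0277
gripper_force: 0.0
```

>>> apply_moves:
  commands:
    - [[0.36,0,0,-0.005,0],[0.36,0,0,-0.005,0],[0.36,0,0,0,0]]

```text
t: 18.2
eef_pos: [0.5863, -0.1862, 0.1424]
ee_rot: [-3.141, -0.0, -1.315]
force: [-0.2, -0.5, -0.3]
width: 0.0278
gripper_force: 0.0
```

>>> apply_moves:
  commands:
    - [[0.36,0,0,-0.005,0],[0.36,0,0,0,0]]

```text
t: 18.4
eef_pos: [0.5862, -0.1861, 0.1412]
ee_rot: [-3.141, -0.0, -1.315]
force: [-0.5, -0.5, 0.5]
width: 0.028
gripper_force: 0.0
```

>>> apply_moves:
  commands:
    - [[0.36,0,0,-0.005,0],[0.36,0,0,0,0]]

```text
t: 18.6
eef_pos: [0.5863, -0.1861, 0.1405]
ee_rot: [-3.141, -0.0, -1.315]
force: [-0.8, 0.5, 2.8]
width: 0.0284
gripper_force: 1.2
```

>>> apply_moves:
  commands:
    - [[0.36,0,0,-0.005,0],[0.36,0,0,0,0],[0.36,0,0,0,0]]

```text
t: 18.9
eef_pos: [0.5863, -0.1861, 0.1403]
ee_rot: [-3.141, -0.0, -1.315]
force: [-3.2, 2.5, 9.6]
width: 0.0281
gripper_force: 4.6
```

>>> apply_moves:
  commands:
    - [[0.36,0,0,-0.005,0],[0.36,0,0,0,0],[0.36,0,0,0,0]]

```text
t: 19.2
eef_pos: [0.5863, -0.1861, 0.1403]
ee_rot: [-3.14, -0.001, -1.315]
force: [-6.0, 4.4, 15.8]
width: 0.0282
gripper_force: 7.8
```

The collar top is felt at 0.118, so the collar is flat on the block. I regrip the head and press the tip lightly to confirm it is on the floor.

>>> apply_moves:
  commands:
    - [[0.36,0,0,0.03,0],[0.36,0,0,0.048,0],[0.36,0,0,0,0],[1,0,0,0,0],[1,0,0,0,0],[1,0,0,0,0],[1,0,0,0,0]]
  force: 20

```text
t: 19.9
eef_pos: [0.5861, -0.1861, 0.1534]
ee_rot: [3.141, 0.0, -1.315]
force: [0.6, 0.7, 0.6]
width: 0.0195
gripper_force: 20.0
```

>>> apply_moves:
  commands:
    - [[1,0,0,-0.005,0],[1,0,0,0,0]]

```text
t: 20.1
eef_pos: [0.5864, -0.1863, 0.1533]
ee_rot: [-3.141, -0.001, -1.315]
force: [-1.3, 0.7, 4.6]
width: 0.0195
gripper_force: 20.0
```

>>> apply_moves:
  commands:
    - [[1,0,0,-0.005,0],[1,0,0,0,0],[1,0,0,0,0]]

```text
t: 20.4
eef_pos: [0.5867, -0.1864, 0.1532]
ee_rot: [-3.14, -0.001, -1.315]
force: [-2.3, 1.1, 9.2]
width: 0.0194
gripper_force: 20.0
```

>>> apply_moves:
  commands:
    - [[1,0,0,0.01,0],[1,0,0,0.02,0],[1,0,0,0.03,0],[1,0,0,0.05,0],[1,0,0,0.06,0],[1,0,0,0.06,0],[1,0,0,0.06,0],[1,0,0,0.06,0],[1,0,0,0.04,0],[1,0,0,0.02,0],[1,0,0,0.01,0],[1,0,0,0,0]]

```text
t: 21.6
eef_pos: [0.5861, -0.1861, 0.2357]
ee_rot: [3.141, 0.0, -1.315]
force: [-0.4, 0.6, -1.2]
width: 0.0189
gripper_force: 20.0
```

>>> apply_moves:
  commands:
    - [[1,-0.019,0.1,0.01,0],[1,-0.019,0.18,0.01,0],[1,-0.019,0.2,0,0],[1,-0.019,0.2,0,0],[1,-0.019,0.2,0,0],[1,-0.019,0.2,0,0],[1,-0.019,0.2,0,0],[1,-0.019,0.2,0,0],[1,-0.019,0.2,0,0],[1,-0.019,0.2,0,0],[1,-0.019,0.18,0,0],[1,-0.019,0.1,0,0]]

```text
t: 22.8
eef_pos: [0.54, 0.2484, 0.2389]
ee_rot: [3.141, -0.0, -1.314]
force: [0.2, -0.3, -0.9]
width: 0.0191
gripper_force: 20.0
```

>>> apply_moves:
  commands:
    - [[1,0,0.0545,-0.05,0],[1,0,0,-0.1,0],[1,0,0,-0.1,0],[1,0,0,-0.08,0],[1,0,0,-0.04,0],[1,0,0,0,0],[1,0,0,0,0]]

```text
t: 23.5
eef_pos: [0.541, 0.2566, 0.166]
ee_rot: [-3.141, -0.0, -1.316]
force: [-0.7, -0.6, -0.9]
width: 0.0193
gripper_force: 20.0
```

Run:
```python
from h import *
s=arm.get_state(); print(s["eef_pos"],s["force"],s["width"])
S=cam("scene");b=S[0]["image"]
cv2.imwrite("pics/m6.png",cv2.resize(b[130:210,335:415],(600,600),interpolation=cv2.INTER_CUBIC))
p=s["eef_pos"]; print(proj(S,[p[0],p[1],p[2]-.1024]),proj(S,[.5404,.2562,.052]))
```

```text
[0.54095128 0.25659787 0.16603486] [-0.67657964 -0.64789191 -0.91464501] 0.019348491413497204
[368.44796826 176.58865422] [367.48728062 179.50120693]
```

View pics/m6.png

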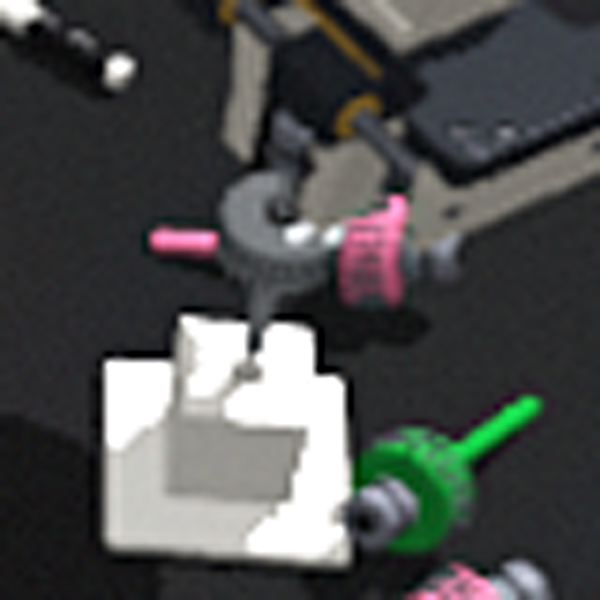

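>>> apply_moves:
  commands:
    - [[1,-0.002,0,-0.02,0],[1,0,0,-0.02,0],[1,0,0,-0.015,0],[1,0,0,-0.015,0],[1,0,0,-0.015,0],[1,0,0,0,0]]

```text
t: 24.15
eef_pos: [0.5399, 0.2566, 0.1482]
ee_rot: [3.141, -0.0, -1.315]
force: [-0.5, -0.9, -0.9]
width: 0.019
gripper_force: 20.0
```

>>> apply_moves:
  commands:
    - [[1,0,0,-0.018,0],[1,0,0,-0.018,0],[1,0,0,-0.018,0],[1,0,0,-0.018,0],[1,0,0,-0.018,0],[1,0,0,-0.018,0],[1,0,0,-0.018,0],[1,0,0,-0.018,0],[1,0,0,-0.014,0],[1,0,0,-0.008,0],[1,0,0,0,0]]

```text
t: 25.25
eef_pos: [0.5401, 0.2567, 0.1153]
ee_rot: [3.141, -0.0, -1.315]
force: [0.5, -0.7, -1.1]
width: 0.0192
gripper_force: 20.0
```

>>> apply_moves:
  commands:
    - [[1,0,0,-0.006,0],[1,0,0,-0.006,0],[1,0,0,0,0]]

```text
t: 25.55
eef_pos: [0.5401, 0.2567, 0.1131]
ee_rot: [3.142, -0.0, -1.315]
force: [-0.5, 0.4, -1.4]
width: 0.0192
gripper_force: 20.0
```

>>> apply_moves:
  commands:
    - [[1,0,0,-0.005,0],[1,0,0,-0.005,0],[1,0,0,0,0]]

```text
t: 25.85
eef_pos: [0.5401, 0.2567, 0.111]
ee_rot: [3.141, -0.0, -1.315]
force: [-0.2, 0.0, -1.3]
width: 0.0193
gripper_force: 20.0
```

>>> apply_moves:
  commands:
    - [[1,0,0,-0.005,0],[1,0,0,0,0]]

```text
t: 26.05
eef_pos: [0.5404, 0.2569, 0.1105]
ee_rot: [-3.141, 0.0, -1.315]
force: [-0.1, 0.2, 0.4]
width: 0.0192
gripper_force: 20.0
```

>>> apply_moves:
  commands:
    - [[1,0,0,-0.005,0],[1,0,0,0,0]]

```text
t: 26.25
eef_pos: [0.5408, 0.2571, 0.1102]
ee_rot: [-3.14, 0.0, -1.315]
force: [-1.5, 0.2, 6.7]
width: 0.0188
gripper_force: 20.0
```

Contact came exactly where predicted. I unload, let go and rise.

>>> apply_moves:
  commands:
    - [[1,0,0,0.004,0],[1,0,0,0,0],[0.2,0,0,0,0],[0.2,0,0,0,0],[0.2,0,0,0,0],[0.2,0,0,0,0],[0.2,0,0,0,0],[0.2,0,0,0.05,0],[0.2,0,0,0.1,0],[0.2,0,0,0.15,0],[0.2,0,0,0.2,0],[0.2,0,0,0.1,0]]

```text
t: 27.45
eef_pos: [0.5413, 0.2573, 0.2345]
ee_rot: [-3.137, 0.001, -1.315]
force: [0.6, 0.2, -0.3]
width: 0.0347
gripper_force: 0.0
```

>>> apply_moves:
  commands:
    - [[0.2,0,-0.2,0.05,0],[0.2,0,-0.2,0.05,0],[0.2,0,-0.2,0,0],[0.2,0,-0.2,0,0],[0.2,0,0,0,0]]

```text
t: 27.95
eef_pos: [0.5396, 0.0932, 0.2512]
ee_rot: [-3.141, -0.0, -1.318]
force: [0.1, 0.6, 0.3]
width: 0.0349
gripper_force: 0.0
```

Run:
```python
from h import *
b=cam("scene")[0]["image"];a=cam("top")[0]["image"]
f=lambda im,x,y:cv2.resize(im[y:y+150,x:x+100],(400,600),interpolation=cv2.INTER_CUBIC)
cv2.imwrite("pics/m7.png",np.hstack([f(b,330,120),f(a,90,130)]))
```

```text
(no output)
```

View pics/m7.png

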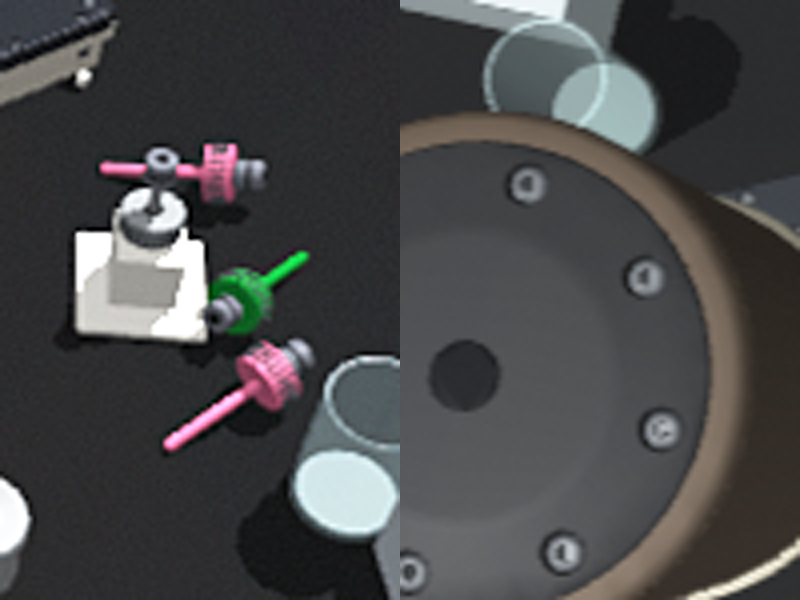

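The probe stands upright in its stand (left crop 160,160) with the collar lowered (150,215), and the beaker is in place. The pink and green look-alikes are lying over. I hand in.

```bash
python3 -c "
from station import arm
print(arm.job_done())"
```

```text
the job is handed in; nothing more can be done
None
```

I set the stop at the felt well depth of about 49 mm, stood the probe upright back in its stand, let go and handed the job in; no verdict came back, and the pink and green look-alikes ended up lying over (cause not seen).

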